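# Push a pipette tip box down a guide lane to its stop

## Robot

A 6-joint arm with a two-finger parallel gripper is mounted at the origin on a cart in front of the work surface, level with it; the furniture and walls round the work are solid. World frame = base frame: x ahead of the robot, y to its left, z up, the work surface at z = 0. Lengths are in m, angles in rad, forces in N, time in s.
With the tool pointing down it reaches from about 0.25 to 0.725 m from the base axis. Payload 4 kg.
Tool frame: the origin (TCP) lies on the centre line of the jaws, within the pads' length; the fingertips stand 14 mm ahead of it and the grasp point (between the pads) lies 5 mm behind it; z points along the fingers, x is the direction in which the jaws open and shut, and the axes are right-handed (so a half turn about z gives the same grasp; the last joint's range is limited). The gripper opens to 85 mm and grips with 20 to 120 N. Pads are 22 mm wide; open, the fingers measure 114 mm over their backs; the gripper's body (76 mm by 85 mm) begins 54 mm behind the grasp point. The pads swing forward as they close: fully open they stand 13 mm farther back than shut.
Start: joints at [-1.308, 0.241, 0.005, 1.335, 0, 1.571], TCP at [0.13, -0.483, 0.245] pointing down, gripper open.
Joint ranges: [-2.72, 2.72], [-1.05, 1.87], [-1.09, 1.28], [-1.99, 2.15], [-1.42, 1.44], [-3.14, 3.14]. Speed limits (rad/s): [2.79, 2.79, 3.14, 3.14, 3.14, 3.14].

## Interface

Orientations are given as a unit quaternion [x, y, z, w].
In Python, from workcell import bot gives the robot as it stands.
- The arm moves only by the tool play_rows, never from a script. Its argument "motion" is a list of rows, each an object with "fingers": the closure, from -1 (fully open) to 1 (shut), so that 0 is half open; "translation": the shift along the tool's x, y, z in cm, a list of three; "roll": the turn about the tool's z in degrees. A call has 1 to 20 rows; each row is the pose to reach, as a shift and turn from the pose commanded when the call began, along the tool's axes at that moment; what a row does not reach only later rows make up. A row lasts 1/12 s, in which the tool goes at most 41.7 mm and 7.16 degrees, less where a joint would pass 70% of its speed; a pose out of reach is approached as far as the arm can. A call with a gripper value outside its range is refused whole. The fingers move at their own pace and stop on an object; the grip force is fixed at half the most. Time passes only in rows, so rows that repeat a pose let the fingers close. It gives the time, the measured TCP pose, the force and the opening at its end, in the units of the state.
- bot.get_obs(): the state, without advancing time (a new reading comes with each control period).
- bot.camera(name): name is "scene" or "side" or "wrist"; returns a dict with "pixels" (400x640x3 uint8, red, green, blue), "intrinsics" (3x3 intrinsics, pixels), "k1" (the pictures are not rectified: a ray, as slopes to the right and down, at radius r is drawn at 1 + k1 r^2 times it, then the intrinsics apply), "world_to_cam" (4x4, takes a point from world to camera coordinates). Camera axes: x right, y down, z forward; pixel columns grow to the right and rows downward; lengths in m; the calibration is good to about 2 mm. A picture is of the moment at which its call begins. There is no depth.
- bot.job_done(): hands the job in, once; it reports no verdict.
The state is a dict: "clock": time; "joint_pos": joint angles; "joint_vel": joint speeds; "tau": joint torques, N m; "eef_pos": TCP position; "tool_rot": TCP orientation; "ft_force": force on the tool from outside, world axes, zero at the start; "ft_torque": the same for the moment, N m; "grip_width": finger opening in m.
Only numpy, scipy, OpenCV 4.12 (cv2) and the standard library are available. Lean on these libraries where they do the work, as an engineer would, in place of code of your own. Each camera call takes 0.05 s, during which the arm holds its last target. There are 200 camera calls.

## Task

The blue pipette tip box stands askew on the apron of the aluminium loading tray. Line it up with the black guide rails and push it, sliding on the tray with the fingertips or the outside of the fingers, down the lane between the rails until its far side rests squarely against the orange end stop, midway between the rails. Neither the box nor the gripper may touch a rail, the box must not be gripped, lifted or tipped and must meet the stop gently, and everything standing around stays where it is; then take the hand away.

Things in the scene. Friction and masses are not known exactly. Their poses are not given: they have to be found in the camera images.
- tray: Fixed aluminium tray on the worktop; place and yaw vary. Origin at worktop height; x points down the lane (the way the box goes), y left, z up. Plate top at z = 6 mm; plate x -215 to +245 mm, 216 mm wide on the apron (x < -20), else 176. Lane centred on y = 0, from x = -20 to the stop at x = +170; clear width between the rails 144 mm (y -72 to +72).
- rail_left: Left black guide rail (y = +72 to +84 mm on the tray), fixed to the tray, 190 mm long, 12 mm wide, standing 22 mm above the plate, with rounded edges. Origin at the middle of its underside; axes as the tray's.
- rail_right: Right black guide rail (y = -72 to -84 mm on the tray), the same as the left one.
- end_stop: Orange end stop across the end of the lane, fixed to the tray, 12 mm thick, 168 mm long, standing 34 mm above the plate. Origin on its near face (the face the box meets), at the middle of the lane, at plate level; axes as the tray's.
- lane_mouth (a point): Point on the plate's top in the middle of the lane where the rails begin (tray x = -20 mm).
- lane_end (a point): Point on the plate's top in the middle of the lane at the near face of the stop (tray x = +170 mm).
- tip_box: Loose blue box, clear lid (fixed shut), 0.09 to 0.18 kg, slides easily. Origin mid underside; x the way to travel, z up. Base x -40..+42, y -60..+60, 36 mm high; lid x -42..+43, y -61..+61, 37 to 62 mm high; catch 24 mm wide at lid's near side to x = -45. Starts on the apron before the lane, within 25 mm of its middle line and 0.25 rad. Docked: tray x = +128.
- box_far (a point): Middle of the lower edge of the box's far side (box x = +42 mm, underside): this side meets the stop.
- brown_vial: Bystander: loose small brown vial with blue cap, 25 mm across, 48 mm high, on the plate behind the stop. Origin in the middle of its foot.
- white_vial: Bystander: loose small white vial with pink cap, 25 mm across, 48 mm high, on the plate behind the stop. Origin in the middle of its foot.
- tall_vial: Bystander: loose brown vial with blue cap, 33 mm across, 70 mm high, on the worktop beyond the tray. Origin in the middle of its foot.
- pink_vial: Bystander: loose white vial with pink cap, 33 mm across, 70 mm high, on the worktop beyond the tray. Origin in the middle of its foot.
- tape_roll: Bystander: loose roll of tape lying flat, 96 mm across, 25 mm high. Origin in the middle of its underside.

How it is judged:
At the end, for the whole second after the job is handed in: The tip box stands flat and at rest on the tray in the lane, its far side within 5 mm of the end stop, its middle within 10 mm of the lane's middle, square to the lane within 0.07 rad (x of box_far in the frame of lane_end between -0.005 and 0.004 m and y of tip_box in the frame of tray between -0.01 and 0.01 m and z of tip_box in the frame of tray below 0.009 m and angle between the x axis of tip_box and the x axis of tray, either way round below 0.07 rad and angle between tip_box's own z axis and vertical below 0.05 rad and linear speed of tip_box below 0.01 m/s); the robot touches nothing.
It fails at once if the box touches a guide rail (more than 0.2 N) (contact force between tip_box and rail_left above 0.2 N or contact force between tip_box and rail_right above 0.2 N).
It fails at once if the gripper or arm touches a guide rail (more than 0.2 N) (contact force between any of the arm, the fingers and rail_left above 0.2 N or contact force between any of the arm, the fingers and rail_right above 0.2 N).
It fails at once if the box is lifted more than 6 mm off the tray or tipped by more than 0.15 rad (z of tip_box in the frame of tray above 0.012 m or angle between tip_box's own z axis and vertical above 0.15 rad).
It fails at once if the box is driven hard against the stop (more than 25 N) (contact force between tip_box and end_stop above 25 N).
It fails at once if a bystander is moved by more than 15 mm (distance of any of brown_vial, white_vial, tall_vial, pink_vial, tape_roll from where it was at the start of the episode above 0.015 m).
It also fails if it takes over 64 s, if anything falls off the work surface, if the arm or the gripper's body presses on something with over 40 N, if the wrist force passes 120 N, or if a joint passes its speed limit or range.

## Working session

There is one attempt and no reset: what is moved stays moved. The work goes in short steps, Python scripts to look and compute and a tool call to move; the robot and the scene stay as the last step left them, time stands still between calls to the robot, and variables do not carry over. Pictures are saved under pics/ and viewed, about 8 in all and at most 12, crops included, and the job is handed in when it is done.

Besides the shell and the picture viewer there is one more tool, called in YAML: its name, and indented under it one key for each argument. play_rows: Moves the arm, as the interface text tells. Its arguments: {"type":"object","properties":{"motion":{"type":"array","items":{"type":"object","properties":{"fingers":{"type":"number"},"translation":{"type":"array","items":{"type":"number"}},"roll":{"type":"number"}}}}},"required":["motion"]}

```bash
mkdir -p pics; ls; python3 - <<'E'
from workcell import bot
import cv2
o=bot.get_obs(); print({k:o[k] for k in('clock','eef_pos','tool_rot','ft_force','grip_width')})
for n in('scene','side'):
    c=bot.camera(n); cv2.imwrite(f'pics/{n}0.png',c['pixels'][:,:,::-1]); print(n,c['intrinsics'],c['k1'],c['world_to_cam'])
E
```

```text
pics
{'clock': 0.0, 'eef_pos': array([ 0.12973721, -0.48223577,  0.244403  ]), 'tool_rot': array([ 7.93657733e-01, -6.08363593e-01, -8.42000085e-04, -6.58383924e-04]), 'ft_force': array([-0.43510571,  0.00506952,  0.61503268]), 'grip_width': 0.0851970089285815}
scene [[378.56835287   0.         331.8422133 ]
 [  0.         378.56835287 200.89819995]
 [  0.           0.           1.        ]] 0.01303193769249612 [[-0.63003189 -0.77647602 -0.01203365  0.27697069]
 [-0.56442529  0.46850721 -0.67965071  0.39002918]
 [ 0.53337032 -0.42140953 -0.73343719  0.5423125 ]
 [ 0.          0.          0.          1.        ]]
side [[390.43256562   0.         322.59349273]
 [  0.         390.43256562 199.75054268]
 [  0.           0.           1.        ]] -0.041236784619161915 [[-0.93625172 -0.35113477 -0.01170872  0.48974434]
 [-0.19735464  0.55320594 -0.80932956  0.17018281]
 [ 0.29066108 -0.75542542 -0.58723809  0.74488078]
 [ 0.          0.          0.          1.        ]]
```

View pics/scene0.png

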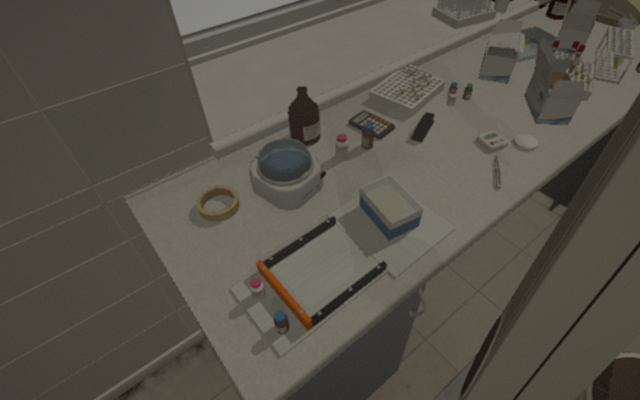

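View pics/side0.png

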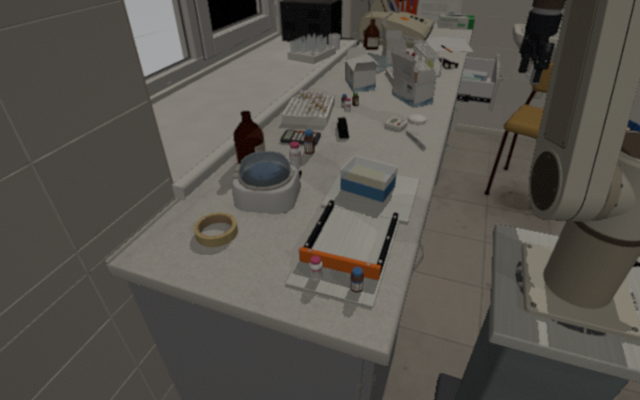

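```bash
cat > h.py <<'E'
from workcell import bot
import cv2, numpy as np
def cast(c,px,z):
    """pixels Nx2 -> world xy on the plane z"""
    u=cv2.undistortPoints(np.float64(px).reshape(-1,1,2),c['intrinsics'],np.array([c['k1'],0,0,0.]))[:,0]
    R,t=c['world_to_cam'][:3,:3],c['world_to_cam'][:3,3]
    o=-R.T@t; d=np.c_[u,np.ones(len(u))]@R
    return (o+d*((z-o[2])/d[:,2])[:,None])[:,:2]
def proj(c,P):
    R,t=c['world_to_cam'][:3,:3],c['world_to_cam'][:3,3]
    return cv2.projectPoints(np.float64(P).reshape(-1,1,3),cv2.Rodrigues(R)[0],t,c['intrinsics'],np.array([c['k1'],0,0,0.]))[0][:,0]
def ortho(c,z,x0,x1,y0,y1,s=0.001):
    """bird's-eye picture at plane z: column = (x-x0)/s, row = (y1-y)/s"""
    X,Y=np.meshgrid(np.arange(x0,x1,s),np.arange(y1,y0,-s))
    p=proj(c,np.c_[X.ravel(),Y.ravel(),np.full(X.size,z)]).reshape(*X.shape,2).astype(np.float32)
    return cv2.remap(np.ascontiguousarray(c['pixels'][:,:,::-1]),p[...,0],p[...,1],cv2.INTER_CUBIC)
E
python3 - <<'E'
from h import *
for n in('scene','side'):
    c=bot.camera(n); R=c['world_to_cam'][:3,:3]; print(n,'cam',-R.T@c['world_to_cam'][:3,3])
    hsv=cv2.cvtColor(c['pixels'],cv2.COLOR_RGB2HSV)
    m=cv2.inRange(hsv,(3,180,100),(15,255,255)); 
    k,l,st,ce=cv2.connectedComponentsWithStats(m); i=1+st[1:,4].argmax()
    q=cv2.boxPoints(cv2.minAreaRect(np.argwhere(l==i)[:,::-1].astype(np.float32))); print('orange',q.round(1).tolist(),cast(c,q,.04).round(3).tolist())
    m=cv2.inRange(hsv,(95,90,40),(115,255,255)); k,l,st,ce=cv2.connectedComponentsWithStats(m)
    for i in st[1:,4].argsort()[::-1][:3]+1: print('blue',st[i],ce[i],cast(c,ce[i],.03))
E
```

```text
scene cam [0.10538931 0.26086527 0.66616874]
orange [[255.6999969482422, 262.8999938964844], [260.0, 259.3999938964844], [301.5, 309.0], [297.29998779296875, 312.6000061035156]] [[0.527, 0.121], [0.529, 0.11], [0.391, 0.108], [0.39, 0.118]]
blue [275 311  10  11  87] [279.51724138 316.11494253] [[0.40966269 0.14434776]]
blue [365 123   8   6  35] [368.4        125.74285714] [[ 0.72542773 -0.36420878]]
blue [452  83   5   3  10] [453.9  83.9] [[ 0.71377306 -0.72211747]]
side cam [0.27560249 0.640522   0.58089062]
orange [[298.5, 254.1999969482422], [300.3999938964844, 246.1999969482422], [380.3999938964844, 265.29998779296875], [378.5, 273.3999938964844]] [[0.524, 0.133], [0.529, 0.11], [0.364, 0.108], [0.362, 0.129]]
blue [341 178  54  24 536] [366.37126866 189.69589552] [[ 0.46066668 -0.14459719]]
blue [628 121  12  11  80] [633.725 125.8  ] [[-0.27600084 -0.80492605]]
blue [353 268   9   9  67] [357.         271.67164179] [[0.40375879 0.1294194 ]]
```

```bash
python3 - <<'E'
from h import *
rows=[]
for n in('scene','side'):
    c=bot.camera(n)
    a=[ortho(c,z,.30,.60,-.28,.20,0.0012) for z in(.028,.068)]
    rows+=a
im=np.hstack(rows); print(im.shape)
# upscale contrast
im=cv2.convertScaleAbs(im,alpha=1.5)
im=cv2.resize(im,(800,int(im.shape[0]*800/im.shape[1])));cv2.imwrite('pics/ortho.png',im)
E
```

```text
(401, 1000, 3)
```

View pics/ortho.png

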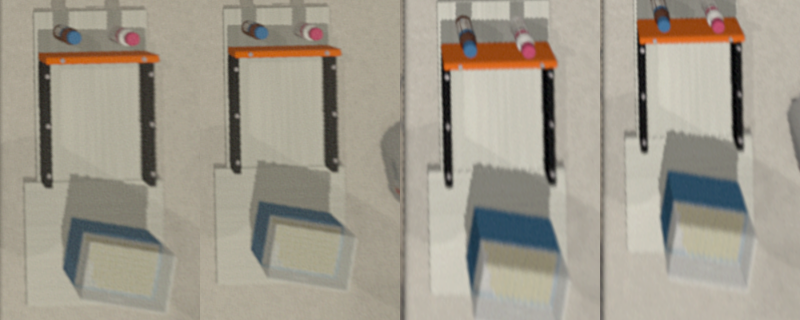

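```bash
cat > meas.py <<'E'
from h import *
S=.0005; X0,X1,Y0,Y1=.30,.62,-.28,.20
def line(p):
    p=np.float32(p)
    for _ in range(4):
        vx,vy,x,y=cv2.fitLine(p,cv2.DIST_HUBER,0,.01,.01).ravel()
        e=abs((p[:,0]-x)*vy-(p[:,1]-y)*vx); p=p[e<max(2*np.median(e),.0008)]
    return np.array([x,y]),np.array([vx,vy]),len(p)
def W(rc): rc=np.float64(rc); return np.c_[X0+rc[:,1]*S,Y1-rc[:,0]*S]
def big(m,n=1):
    m=cv2.morphologyEx(m,cv2.MORPH_OPEN,np.ones((3,3),np.uint8))
    k,l,st,ce=cv2.connectedComponentsWithStats(m); i=(1+st[1:,4].argsort()[::-1])[:n]
    return [l==j for j in i]
def edge(b,side):
    if side in'tb':
        c=np.where(b.sum(0)>6)[0]; return W([((np.where(b[:,j])[0].min()) if side=='t' else np.where(b[:,j])[0].max()+1,j) for j in c])
    r=np.where(b.sum(1)>6)[0]; return W([(i,(np.where(b[i])[0].min()) if side=='l' else np.where(b[i])[0].max()+1) for i in r])
def hsvo(c,z): return cv2.cvtColor(ortho(c,z,X0,X1,Y0,Y1,S),cv2.COLOR_BGR2HSV)
def blue(c,z=.006,lo=(95,80,20)):
    return big(cv2.inRange(hsvo(c,z),lo,(120,255,255)))[0]
E
python3 - <<'E'
from meas import *
for n in('scene','side'):
    c=bot.camera(n); h=hsvo(c,.028)
    m=cv2.inRange(h,(0,0,0),(180,130,55)); m[int((Y1-.10)/S):,:]=m[int((Y1-.10)/S):,:]
    m[:int((Y1-.09)/S)]=0; m[int((Y1+.09)/S):]=0
    for b in big(m,3):
        p=edge(b,'r'); q,d,k=line(p); d=d*np.sign(d[1]); print(n,'rail right edge',q.round(4),'dir ang',np.degrees(np.arctan2(-d[0],d[1])).round(2),'len',p[:,1].min().round(4),p[:,1].max().round(4),k, 'width',b.sum(1)[b.sum(1)>3].mean()*S)
    o=big(cv2.inRange(hsvo(c,.04),(3,160,60),(15,255,255)))[0]
    for s in'tb':
        p=edge(o,s); q,d,k=line(p); d=d*np.sign(d[0]); print(n,'stop',s,q.round(4),'ang',np.degrees(np.arctan2(d[1],d[0])).round(2),'x',p[:,0].min().round(4),p[:,0].max().round(4),k)
    b=blue(c); print('blue area',b.sum())
    for s in'tl':
        p=edge(b,s); q,d,k=line(p); print(n,'blue',s,q.round(4),'ang',np.degrees(np.arctan2(d[1],d[0])).round(2),k,'x',p[:,0].min().round(4),p[:,0].max().round(4),'y',p[:,1].min().round(4),p[:,1].max().round(4))
    a=cv2.bitwise_and(*[ortho(c,.006,X0,X1,Y0,Y1,S)]*2); a[cv2.morphologyEx(b.astype(np.uint8),cv2.MORPH_GRADIENT,np.ones((3,3)))>0]=(0,0,255)
    cv2.imwrite(f'pics/b_{n}.png',a)
ims=[cv2.imread(f'pics/b_{n}.png') for n in('scene','side')]
im=np.hstack(ims); im=cv2.resize(im,(800,600)); cv2.imwrite('pics/b.png',cv2.convertScaleAbs(im,alpha=1.5))
E
```

```text
scene rail right edge [0.531  0.0081] dir ang 1.05 len -0.0775 0.09 280 width 0.017922848664688427
scene rail right edge [0.3756 0.0011] dir ang 1.04 len -0.081 0.09 291 width 0.014243440233236152Traceback (most recent call last):
  File "<stdin>", line 7, in <module>
  File "meas.py", line 17, in edge
    r=np.where(b.sum(1)>6)[0]; return W([(i,(np.where(b[i])[0].min()) if side=='l' else np.where(b[i])[0].max()+1) for i in r])
                                      ~^^^^^^^^^^^^^^^^^^^^^^^^^^^^^^^^^^^^^^^^^^^^^^^^^^^^^^^^^^^^^^^^^^^^^^^^^^^^^^^^^^^^^^^^
  File "meas.py", line 9, in W
    def W(rc): rc=np.float64(rc); return np.c_[X0+rc[:,1]*S,Y1-rc[:,0]*S]
                                                  ~~^^^^^
IndexError: too many indices for array: array is 1-dimensional, but 2 were indexed
```

```bash
cat > m1.py <<'E'
from meas import *
for n in('scene','side'):
    c=bot.camera(n); h=hsvo(c,.028)
    m=cv2.inRange(h,(0,0,0),(180,130,55))
    m[:int((Y1-.08)/S)]=0; m[int((Y1+.09)/S):]=0
    for b in big(m,2):
        p=edge(b,'r'); q,d,k=line(p); d=d*np.sign(d[1]); print(n,'rail right edge',q.round(4),'dir ang',np.degrees(np.arctan2(-d[0],d[1])).round(2),'len',p[:,1].min().round(4),p[:,1].max().round(4),k, 'width',b.sum(1)[b.sum(1)>3].mean()*S)
    o=big(cv2.inRange(hsvo(c,.04),(3,160,60),(15,255,255)))[0]
    for s in'tb':
        p=edge(o,s); q,d,k=line(p); d=d*np.sign(d[0]); print(n,'stop',s,q.round(4),'ang',np.degrees(np.arctan2(d[1],d[0])).round(2),'x',p[:,0].min().round(4),p[:,0].max().round(4),k)
    b=blue(c); print('blue area',b.sum())
    for s in'tl':
        p=edge(b,s); q,d,k=line(p); print(n,'blue',s,q.round(4),'ang',np.degrees(np.arctan2(d[1],d[0])).round(2),k,'x',p[:,0].min().round(4),p[:,0].max().round(4),'y',p[:,1].min().round(4),p[:,1].max().round(4))
    a=ortho(c,.006,X0,X1,Y0,Y1,S); a[cv2.morphologyEx(b.astype(np.uint8),cv2.MORPH_GRADIENT,np.ones((3,3)))>0]=(0,0,255)
    cv2.imwrite(f'pics/b_{n}.png',a)
ims=[cv2.imread(f'pics/b_{n}.png') for n in('scene','side')]
im=np.hstack(ims); im=cv2.resize(im,(800,600)); cv2.imwrite('pics/b.png',cv2.convertScaleAbs(im,alpha=1.5))
E
python3 m1.py
```

```text
scene rail right edge [0.5308 0.0207] dir ang 1.01 len -0.078 0.08 266 width 0.018066246056782333
scene rail right edge [0.375 0.032] dir ang 1.03 len -0.081 0.08 289 width 0.014482972136222912
scene stop t [0.4388 0.1238] ang 0.98 x 0.354 0.5285 309
scene stop b [0.445  0.1086] ang 1.08 x 0.354 0.5285 248
blue area 1332
scene blue t [0.4224 0.149 ] ang -17.05 22 x 0.411 0.431 y 0.1415 0.15
scene blue l [0.4112 0.1392] ang -85.72 21 x 0.411 0.419 y 0.1305 0.15
side rail right edge [0.5311 0.0067] dir ang 1.08 len -0.076 0.08 243 width 0.014039936102236422
side rail right edge [0.3762 0.0039] dir ang 1.23 len -0.0795 0.08 289 width 0.01070404984423676
side stop t [0.4203 0.1456] ang 1.2 x 0.3605 0.5285 198
side stop b [0.443 0.11 ] ang 1.31 x 0.3605 0.5285 247
blue area 26411
side blue t [ 0.4743 -0.1514] ang -9.31 218 x 0.4065 0.5465 y -0.2155 -0.143
side blue l [ 0.4115 -0.1826] ang 81.15 155 x 0.406 0.4185 y -0.256 -0.143
```

View pics/b.png

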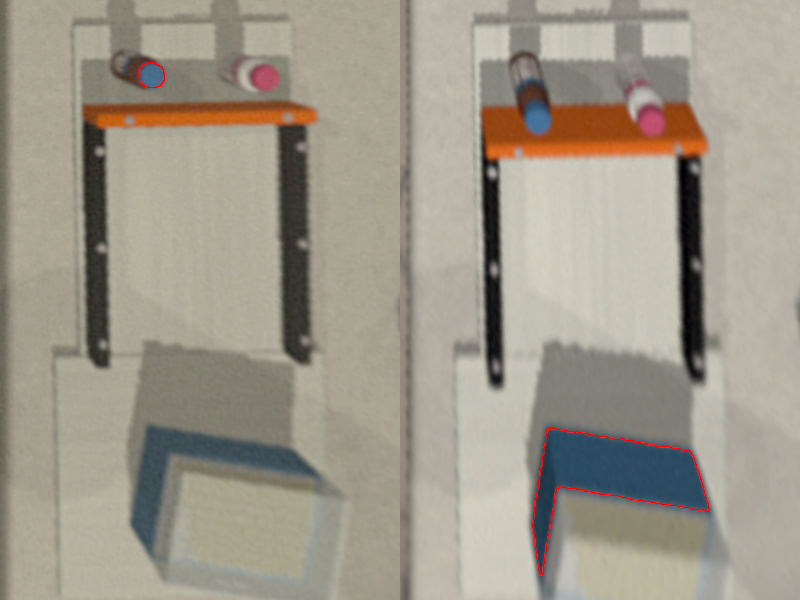

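```bash
cat > box.py <<'E'
from meas import *
TH=np.radians(1.05); U=np.array([-np.sin(TH),np.cos(TH)]); L=np.array([-U[1],U[0]]); END=np.array([.4458,.1093])
def tray(p): d=np.asarray(p)-END; return np.array([.170+d@U,d@L])
def inter(a,da,b,db): t=np.linalg.solve(np.c_[da,-db],b-a); return a+t[0]*da
def box(n):
    c=bot.camera(n); h=hsvo(c,.006); m=cv2.inRange(h,(92,70,15),(125,255,255))
    m[:int((Y1-.105)/S)]=0
    b=big(m)[0]
    qt,dt,kt=line(edge(b,'t')); ql,dl,kl=line(edge(b,'l')); dt*=np.sign(dt[0]); dl*=np.sign(dl[1])
    k=inter(qt,dt,ql,dl); y1=np.arctan2(dt[1],dt[0]); y2=np.arctan2(-dl[0],dl[1]); yaw=y1
    X=np.array([-np.sin(yaw),np.cos(yaw)]); Y=np.array([-X[1],X[0]]); ce=k-.042*X-.06*Y
    print(n,'area',b.sum(),'yaw far/left edge deg rel tray',np.degrees([y1-TH,y2-TH]).round(2),'centre world',ce.round(4),'tray',tray(ce).round(4),'npts',kt,kl)
if __name__=='__main__':
    for n in('scene','side'): box(n)
E
python3 box.py; python3 - <<'E'
from h import *
c=bot.camera('scene')
for nm,p,z in(('pen',(418,140),.01),('tallv',(368,148),0),('pinkv',(343,153),0),('bowl',(322,178),.03),('bowl bottom',(290,202),0),('calc',(378,137),.01)): print(nm,cast(c,p,z).round(3))
E
```

```text
scene area 3000 yaw far/left edge deg rel tray [-10.75  -8.61] centre world [ 0.4719 -0.195 ] tray [-0.1347 -0.0206] npts 115 39
side area 27294 yaw far/left edge deg rel tray [-10.36  -9.7 ] centre world [ 0.4699 -0.1927] tray [-0.1324 -0.0186] npts 222 150
pen [[ 0.609 -0.444]]
tallv [[ 0.68  -0.323]]
pinkv [[ 0.708 -0.257]]
bowl [[ 0.642 -0.134]]
bowl bottom [[ 0.651 -0.042]]
calc [[ 0.689 -0.369]]
```

play_rows:
  motion:
    - {"fingers": 1, "translation": [-15.3, -50.7, 8], "roll": -76}
    - {"fingers": 1, "translation": [-15.3, -50.7, 8], "roll": -76}
    - {"fingers": 1, "translation": [-15.3, -50.7, 8], "roll": -76}
    - {"fingers": 1, "translation": [-15.3, -50.7, 8], "roll": -76}
    - {"fingers": 1, "translation": [-15.3, -50.7, 8], "roll": -76}
    - {"fingers": 1, "translation": [-15.3, -50.7, 8], "roll": -76}
    - {"fingers": 1, "translation": [-15.3, -50.7, 8], "roll": -76}
    - {"fingers": 1, "translation": [-15.3, -50.7, 8], "roll": -76}
    - {"fingers": 1, "translation": [-15.3, -50.7, 8], "roll": -76}
    - {"fingers": 1, "translation": [-15.3, -50.7, 8], "roll": -76}
    - {"fingers": 1, "translation": [-15.3, -50.7, 8], "roll": -76}
    - {"fingers": 1, "translation": [-15.3, -50.7, 8], "roll": -76}
    - {"fingers": 1, "translation": [-15.3, -50.7, 8], "roll": -76}
    - {"fingers": 1, "translation": [-15.3, -50.7, 8], "roll": -76}
    - {"fingers": 1, "translation": [-15.3, -50.7, 8], "roll": -76}
    - {"fingers": 1, "translation": [-15.3, -50.7, 8], "roll": -76}
    - {"fingers": 1, "translation": [-15.3, -50.7, 8], "roll": -76}
    - {"fingers": 1, "translation": [-15.3, -50.7, 8], "roll": -76}
    - {"fingers": 1, "translation": [-15.3, -50.7, 8], "roll": -76}
    - {"fingers": 1, "translation": [-15.3, -50.7, 8], "roll": -76}

```text
clock: 2.27
eef_pos: [0.5792, -0.2043, 0.166]
tool_rot: [1.0, 0.008, 0.0, 0.0]
ft_force: [-0.6, 0.6, -0.1]
grip_width: 0.0001
```

play_rows:
  motion:
    - {"fingers": 1, "translation": [0, -0.1, 5], "roll": 0}
    - {"fingers": 1, "translation": [0, -0.1, 9], "roll": 0}
    - {"fingers": 1, "translation": [0, -0.1, 12.5], "roll": 0}
    - {"fingers": 1, "translation": [0, -0.1, 12.5], "roll": 0}
    - {"fingers": 1, "translation": [0, -0.1, 12.5], "roll": 0}
    - {"fingers": 1, "translation": [0, -0.1, 12.5], "roll": 0}

```text
clock: 2.77
eef_pos: [0.581, -0.2031, 0.0425]
tool_rot: [1.0, 0.009, 0.001, 0.0]
ft_force: [0.2, 0.0, 0.6]
grip_width: 0.0001
```

```bash
python3 - <<'E'
from h import *
c=bot.camera('scene'); a=c['pixels'][100:300,260:520,::-1].copy()
c2=bot.camera('side'); b=c2['pixels'][100:300,260:520,::-1].copy()
p=bot.get_obs()['eef_pos']
for im,cc in((a,c),(b,c2)):
    for dz in(.014,.027):
        q=proj(cc,[p-[0.0,0,dz]])[0]; cv2.drawMarker(im,(int(q[0]-260),int(q[1]-100)),(0,0,255) if dz<.02 else (0,255,0),0,5,1)
cv2.imwrite('pics/c.png',cv2.resize(np.vstack([a,b]) if 0 else np.hstack([a,b]),(800,308),interpolation=cv2.INTER_CUBIC))
E
```

```text
(no output)
```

View pics/c.png

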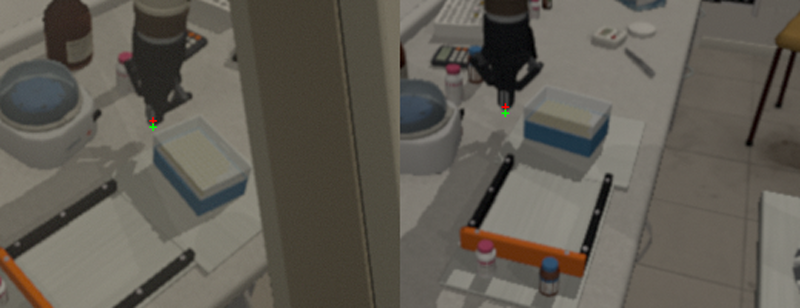

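play_rows:
  motion:
    - {"fingers": 1, "translation": [-1.5, 0, 0.8], "roll": 0}
    - {"fingers": 1, "translation": [-2.5, 0, 0.8], "roll": 0}
    - {"fingers": 1, "translation": [-2.9, 0, 0.8], "roll": 0}
    - {"fingers": 1, "translation": [-3.1, 0, 0.8], "roll": 0}
    - {"fingers": 1, "translation": [-3.3, 0, 0.8], "roll": 0}
    - {"fingers": 1, "translation": [-3.5, 0, 0.8], "roll": 0}
    - {"fingers": 1, "translation": [-3.7, 0, 0.8], "roll": 0}
    - {"fingers": 1, "translation": [-3.9, 0, 0.8], "roll": 0}
    - {"fingers": 1, "translation": [-4.1, 0, 0.8], "roll": 0}
    - {"fingers": 1, "translation": [-4.3, 0, 0.8], "roll": 0}
    - {"fingers": 1, "translation": [-4.5, 0, 0.8], "roll": 0}
    - {"fingers": 1, "translation": [-4.6, 0, 0.8], "roll": 0}
    - {"fingers": 1, "translation": [-4.6, 0, 0.8], "roll": 0}

```text
clock: 3.95
eef_pos: [0.5372, -0.2041, 0.0348]
tool_rot: [1.0, 0.009, 0.004, 0.001]
ft_force: [4.4, -0.4, 7.3]
grip_width: -0.0002
```

```bash
python3 box.py
```

```text
scene area 11557 yaw far/left edge deg rel tray [-11.34 -11.66] centre world [ 0.447 -0.194] tray [-0.1332  0.0043] npts 212 140
side area 27012 yaw far/left edge deg rel tray [-11.17 -11.03] centre world [ 0.4455 -0.1925] tray [-0.1317  0.0058] npts 227 144
```

play_rows:
  motion:
    - {"fingers": 1, "translation": [1, 0, 0]}
    - {"fingers": 1, "translation": [2.5, 0, -1]}
    - {"fingers": 1, "translation": [2.5, 0, -5]}
    - {"fingers": 1, "translation": [2.5, 0, -9]}
    - {"fingers": 1, "translation": [2.5, 0, -12]}
    - {"fingers": 1, "translation": [2.5, 0, -12]}
    - {"fingers": -0.4, "translation": [-8.3, 8.2, -12]}
    - {"fingers": -0.4, "translation": [-8.3, 8.2, -12]}
    - {"fingers": -0.4, "translation": [-8.3, 8.2, -12]}
    - {"fingers": -0.4, "translation": [-8.3, 8.2, -12]}
    - {"fingers": -0.4, "translation": [-8.3, 8.2, -12]}
    - {"fingers": -0.4, "translation": [-8.3, 8.2, -12]}
    - {"fingers": -0.4, "translation": [-8.3, 8.2, -12]}
    - {"fingers": -0.4, "translation": [-8.3, 8.2, -12]}

```text
schema error: expected keys fingers, translation, roll
```

```bash
python3 box.py; python3 -c "
from workcell import bot
o=bot.get_obs();print(o['eef_pos'],o['tool_rot'],o['grip_width'])"
```

```text
scene area 11460 yaw far/left edge deg rel tray [-11.39 -11.88] centre world [ 0.4471 -0.1939] tray [-0.1332  0.0043] npts 205 145
side area 27014 yaw far/left edge deg rel tray [-11.21 -10.82] centre world [ 0.4454 -0.1924] tray [-0.1317  0.0059] npts 222 146
[ 0.53719892 -0.20410613  0.03475776] [0.99994885 0.00942919 0.00348824 0.00110648] 5.1971314826745885e-05
```

play_rows:
  motion:
    - {"fingers": 1, "translation": [1, 0, 0], "roll": 0}
    - {"fingers": 1, "translation": [2.5, 0, -1], "roll": 0}
    - {"fingers": 1, "translation": [2.5, 0, -5], "roll": 0}
    - {"fingers": 1, "translation": [2.5, 0, -9], "roll": 0}
    - {"fingers": 1, "translation": [2.5, 0, -12], "roll": 0}
    - {"fingers": 1, "translation": [2.5, 0, -12], "roll": 0}
    - {"fingers": -0.4, "translation": [-8.3, 8.2, -12], "roll": 0}
    - {"fingers": -0.4, "translation": [-8.3, 8.2, -12], "roll": 0}
    - {"fingers": -0.4, "translation": [-8.3, 8.2, -12], "roll": 0}
    - {"fingers": -0.4, "translation": [-8.3, 8.2, -12], "roll": 0}
    - {"fingers": -0.4, "translation": [-8.3, 8.2, -12], "roll": 0}
    - {"fingers": -0.4, "translation": [-8.3, 8.2, -12], "roll": 0}
    - {"fingers": -0.4, "translation": [-8.3, 8.2, -12], "roll": 0}
    - {"fingers": -0.4, "translation": [-8.3, 8.2, -12], "roll": 0}

```text
clock: 5.32
eef_pos: [0.4534, -0.286, 0.1522]
tool_rot: [1.0, 0.01, 0.0, -0.0]
ft_force: [-0.4, 0.6, -0.2]
grip_width: 0.0597
```

```bash
python3 box.py; python3 -c "
from workcell import bot
o=bot.get_obs();print(o['eef_pos'],o['tool_rot'],o['grip_width'])"
```

```text
scene area 9463 yaw far/left edge deg rel tray [-11.36 -11.29] centre world [ 0.4469 -0.1942] tray [-0.1335  0.0045] npts 198 138
side area 27079 yaw far/left edge deg rel tray [-11.17 -10.58] centre world [ 0.4451 -0.1924] tray [-0.1316  0.0062] npts 223 155
[ 0.45328038 -0.2859099   0.15210812] [ 9.99947561e-01  1.02405387e-02  1.68628256e-05 -7.81184705e-05] 0.059785736193935665
```

play_rows:
  motion:
    - {"fingers": -0.4, "translation": [0, 0, 4], "roll": 0}
    - {"fingers": -0.4, "translation": [0, 0, 8], "roll": 0}
    - {"fingers": -0.4, "translation": [0, 0, 11], "roll": 0}
    - {"fingers": -0.4, "translation": [0, 0, 12], "roll": 0}
    - {"fingers": -0.4, "translation": [0, 0, 12], "roll": 0}
    - {"fingers": -0.4, "translation": [0, -1.2, 12], "roll": 0}
    - {"fingers": -0.4, "translation": [0, -1.6, 12], "roll": 0}
    - {"fingers": -0.4, "translation": [0, -2.0, 12], "roll": 0}
    - {"fingers": -0.4, "translation": [0, -2.4, 12], "roll": 0}
    - {"fingers": -0.4, "translation": [0, -2.8, 12], "roll": 0}
    - {"fingers": -0.4, "translation": [0, -3.2, 12], "roll": 0}
    - {"fingers": -0.4, "translation": [0, -3.5, 12], "roll": 0}
    - {"fingers": -0.4, "translation": [0, -3.8, 12], "roll": 0}
    - {"fingers": -0.4, "translation": [0, -4.1, 12], "roll": 0}
    - {"fingers": -0.4, "translation": [0, -4.3, 12], "roll": 0}
    - {"fingers": -0.4, "translation": [0, -4.5, 12], "roll": 0}
    - {"fingers": -0.4, "translation": [0, -4.5, 12], "roll": 0}

```text
clock: 6.83
eef_pos: [0.4512, -0.2413, 0.0322]
tool_rot: [1.0, 0.009, -0.0, -0.0]
ft_force: [0.1, 0.5, 0.8]
grip_width: 0.0597
```

```bash
python3 box.py; python3 - <<'E'
from h import *
for n in('scene','side'):
    cv2.imwrite(f'pics/d{n}.png',bot.camera(n)['pixels'][100:300,260:520,::-1])
cv2.imwrite('pics/d.png',cv2.resize(np.hstack([cv2.imread(f'pics/d{n}.png') for n in('scene','side')]),(800,308),interpolation=cv2.INTER_CUBIC))
E
```

```text
scene area 10640 yaw far/left edge deg rel tray [-6.49 -6.52] centre world [ 0.445  -0.1846] tray [-0.1238  0.0062] npts 211 135
side area 26109 yaw far/left edge deg rel tray [-6.19 -5.54] centre world [ 0.4429 -0.1831] tray [-0.1222  0.0083] npts 225 156
```

View pics/d.png

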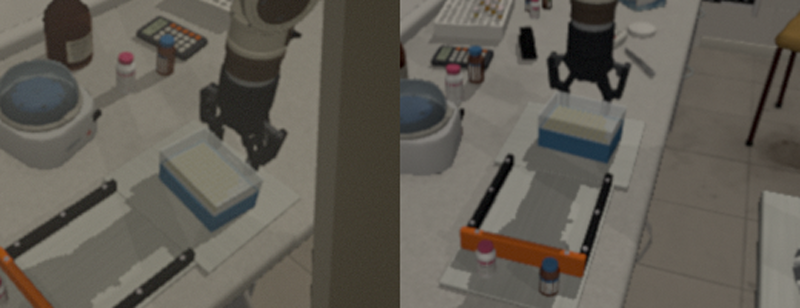

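play_rows:
  motion:
    - {"fingers": -0.4, "translation": [0.05, -0.3, 0], "roll": 0}
    - {"fingers": -0.4, "translation": [0.1, -0.6, 0], "roll": 0}
    - {"fingers": -0.4, "translation": [0.15, -0.9, 0], "roll": 0}
    - {"fingers": -0.4, "translation": [0.2, -1.2, 0], "roll": 0}
    - {"fingers": -0.4, "translation": [0.25, -1.5, 0], "roll": 0}
    - {"fingers": -0.4, "translation": [0.3, -1.8, 0], "roll": 0}
    - {"fingers": -0.4, "translation": [0.35, -2.1, 0], "roll": 0}
    - {"fingers": -0.4, "translation": [0.4, -2.3, 0], "roll": 0}
    - {"fingers": -0.4, "translation": [0.4, -2.3, 0], "roll": 0}

```text
clock: 7.78
eef_pos: [0.455, -0.2181, 0.0323]
tool_rot: [1.0, 0.01, -0.0, -0.0]
ft_force: [0.4, 0.3, -0.3]
grip_width: 0.0596
```

```bash
python3 box.py
```

```text
scene area 10807 yaw far/left edge deg rel tray [-0.15  0.3 ] centre world [ 0.4447 -0.1662] tray [-0.1054  0.0062] npts 224 143
side area 24115 yaw far/left edge deg rel tray [0.15 0.69] centre world [ 0.4428 -0.1649] tray [-0.1041  0.0081] npts 228 145
```

play_rows:
  motion:
    - {"fingers": -0.4, "translation": [0.05, -0.3, 0], "roll": 0}
    - {"fingers": -0.4, "translation": [0.1, -0.6, 0], "roll": 0}
    - {"fingers": -0.4, "translation": [0.15, -0.9, 0], "roll": 0}
    - {"fingers": -0.4, "translation": [0.2, -1.2, 0], "roll": 0}
    - {"fingers": -0.4, "translation": [0.25, -1.5, 0], "roll": 0}
    - {"fingers": -0.4, "translation": [0.3, -1.8, 0], "roll": 0}
    - {"fingers": -0.4, "translation": [0.35, -2.1, 0], "roll": 0}
    - {"fingers": -0.4, "translation": [0.4, -2.4, 0], "roll": 0}
    - {"fingers": -0.4, "translation": [0.45, -2.7, 0], "roll": 0}
    - {"fingers": -0.4, "translation": [0.5, -3.0, 0], "roll": 0}
    - {"fingers": -0.4, "translation": [0.5, -3.0, 0], "roll": 0}

```text
clock: 8.8
eef_pos: [0.4595, -0.1879, 0.0323]
tool_rot: [1.0, 0.01, -0.0, -0.0]
ft_force: [-1.2, 0.6, -0.0]
grip_width: 0.0597
```

```bash
python3 box.py
```

```text
scene area 10479 yaw far/left edge deg rel tray [-0.14  1.01] centre world [ 0.4486 -0.1358] tray [-0.0751  0.0017] npts 224 149
side area 23430 yaw far/left edge deg rel tray [0.14 0.27] centre world [ 0.4475 -0.1346] tray [-0.0739  0.0028] npts 231 163
```

play_rows:
  motion:
    - {"fingers": -0.4, "translation": [0.02, -0.3, 0], "roll": 0}
    - {"fingers": -0.4, "translation": [0.05, -0.7, 0], "roll": 0}
    - {"fingers": -0.4, "translation": [0.08, -1.2, 0], "roll": 0}
    - {"fingers": -0.4, "translation": [0.1, -1.7, 0], "roll": 0}
    - {"fingers": -0.4, "translation": [0.12, -2.2, 0], "roll": 0}
    - {"fingers": -0.4, "translation": [0.14, -2.7, 0], "roll": 0}
    - {"fingers": -0.4, "translation": [0.15, -3.2, 0], "roll": 0}
    - {"fingers": -0.4, "translation": [0.15, -3.7, 0], "roll": 0}
    - {"fingers": -0.4, "translation": [0.15, -4.2, 0], "roll": 0}
    - {"fingers": -0.4, "translation": [0.15, -4.7, 0], "roll": 0}
    - {"fingers": -0.4, "translation": [0.15, -5.2, 0], "roll": 0}
    - {"fingers": -0.4, "translation": [0.15, -5.7, 0], "roll": 0}
    - {"fingers": -0.4, "translation": [0.15, -6.2, 0], "roll": 0}
    - {"fingers": -0.4, "translation": [0.15, -6.7, 0], "roll": 0}
    - {"fingers": -0.4, "translation": [0.15, -7.2, 0], "roll": 0}
    - {"fingers": -0.4, "translation": [0.15, -7.6, 0], "roll": 0}
    - {"fingers": -0.4, "translation": [0.15, -7.9, 0], "roll": 0}
    - {"fingers": -0.4, "translation": [0.15, -8.0, 0], "roll": 0}
    - {"fingers": -0.4, "translation": [0.15, -8.0, 0], "roll": 0}

```text
clock: 10.48
eef_pos: [0.4595, -0.1082, 0.0323]
tool_rot: [1.0, 0.009, -0.0, -0.0]
ft_force: [0.8, -0.2, 0.6]
grip_width: 0.0597
```

```bash
python3 box.py
```

```text
scene area 7585 yaw far/left edge deg rel tray [-0.04  1.85] centre world [ 0.4487 -0.0556] tray [0.0051 0.0001] npts 232 90
side area 21180 yaw far/left edge deg rel tray [0.19 0.51] centre world [ 0.4474 -0.0549] tray [0.0058 0.0014] npts 232 154
```

play_rows:
  motion:
    - {"fingers": -0.4, "translation": [0, -0.3, 0], "roll": 0}
    - {"fingers": -0.4, "translation": [0, -0.8, 0], "roll": 0}
    - {"fingers": -0.4, "translation": [0, -1.4, 0], "roll": 0}
    - {"fingers": -0.4, "translation": [0, -2.0, 0], "roll": 0}
    - {"fingers": -0.4, "translation": [0, -2.6, 0], "roll": 0}
    - {"fingers": -0.4, "translation": [0, -3.2, 0], "roll": 0}
    - {"fingers": -0.4, "translation": [0, -3.8, 0], "roll": 0}
    - {"fingers": -0.4, "translation": [0, -4.4, 0], "roll": 0}
    - {"fingers": -0.4, "translation": [0, -5.0, 0], "roll": 0}
    - {"fingers": -0.4, "translation": [0, -5.6, 0], "roll": 0}
    - {"fingers": -0.4, "translation": [0, -6.2, 0], "roll": 0}
    - {"fingers": -0.4, "translation": [0, -6.8, 0], "roll": 0}
    - {"fingers": -0.4, "translation": [0, -7.4, 0], "roll": 0}
    - {"fingers": -0.4, "translation": [0, -8.0, 0], "roll": 0}
    - {"fingers": -0.4, "translation": [0, -8.6, 0], "roll": 0}
    - {"fingers": -0.4, "translation": [0, -9.2, 0], "roll": 0}
    - {"fingers": -0.4, "translation": [0, -9.8, 0], "roll": 0}
    - {"fingers": -0.4, "translation": [0, -10.3, 0], "roll": 0}
    - {"fingers": -0.4, "translation": [0, -10.6, 0], "roll": 0}
    - {"fingers": -0.4, "translation": [0, -10.6, 0], "roll": 0}

```text
clock: 12.25
eef_pos: [0.4575, -0.0019, 0.0323]
tool_rot: [1.0, 0.01, -0.0, -0.0]
ft_force: [0.1, -0.2, -0.0]
grip_width: 0.0597
```

```bash
python3 box.py; python3 - <<'E'
from h import *
for n in('scene','side'):
    cv2.imwrite(f'pics/e{n}.png',bot.camera(n)['pixels'][140:340,220:480,::-1])
cv2.imwrite('pics/e.png',cv2.resize(np.hstack([cv2.imread(f'pics/e{n}.png') for n in('scene','side')]),(800,308),interpolation=cv2.INTER_CUBIC))
E
```

```text
scene area 6773 yaw far/left edge deg rel tray [-0.32  0.58] centre world [0.4457 0.0514] tray [0.1121 0.0011] npts 238 141
side area 7796 yaw far/left edge deg rel tray [0.07 1.07] centre world [0.445  0.0303] tray [0.091  0.0022] npts 242 128
```

View pics/e.png

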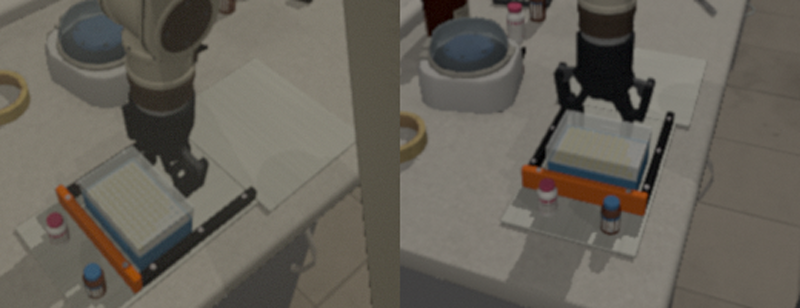

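play_rows:
  motion:
    - {"fingers": -0.4, "translation": [0, -0.2, 0], "roll": 0}
    - {"fingers": -0.4, "translation": [0, -0.4, 0], "roll": 0}
    - {"fingers": -0.4, "translation": [0, -0.6, 0], "roll": 0}
    - {"fingers": -0.4, "translation": [0, -0.8, 0], "roll": 0}
    - {"fingers": -0.4, "translation": [0, -1.0, 0], "roll": 0}
    - {"fingers": -0.4, "translation": [0, -1.1, 0], "roll": 0}
    - {"fingers": -0.4, "translation": [0, -1.2, 0], "roll": 0}
    - {"fingers": -0.4, "translation": [0, -1.25, 0], "roll": 0}
    - {"fingers": -0.4, "translation": [0, -1.3, 0], "roll": 0}
    - {"fingers": -0.4, "translation": [0, -1.3, 0], "roll": 0}

```text
clock: 13.28
eef_pos: [0.4574, 0.0097, 0.0324]
tool_rot: [1.0, 0.009, 0.0, 0.001]
ft_force: [-0.4, -3.9, 0.1]
grip_width: 0.0599
```

play_rows:
  motion:
    - {"fingers": -0.4, "translation": [0, -0.04, 0], "roll": 0}
    - {"fingers": -0.4, "translation": [0, -0.08, 0], "roll": 0}
    - {"fingers": -0.4, "translation": [0, -0.12, 0], "roll": 0}
    - {"fingers": -0.4, "translation": [0, -0.15, 0], "roll": 0}

```text
clock: 13.62
eef_pos: [0.4574, 0.0098, 0.0325]
tool_rot: [1.0, 0.009, 0.0, 0.002]
ft_force: [-0.2, -10.3, 2.2]
grip_width: 0.0597
```

play_rows:
  motion:
    - {"fingers": -0.4, "translation": [0, -0.04, 0], "roll": 0}
    - {"fingers": -0.4, "translation": [0, -0.08, 0], "roll": 0}
    - {"fingers": -0.4, "translation": [0, -0.1, 0], "roll": 0}

```text
clock: 13.87
eef_pos: [0.4574, 0.0099, 0.0327]
tool_rot: [1.0, 0.008, 0.0, 0.003]
ft_force: [-0.1, -12.6, 4.2]
grip_width: 0.0599
```

play_rows:
  motion:
    - {"fingers": -0.4, "translation": [0, 0.1, 0], "roll": 0}
    - {"fingers": -0.4, "translation": [0, 0.3, 0], "roll": 0}
    - {"fingers": -0.4, "translation": [0, 0.8, 0], "roll": 0}
    - {"fingers": -0.4, "translation": [0, 2, 0], "roll": 0}
    - {"fingers": -0.4, "translation": [0, 4, 0], "roll": 0}
    - {"fingers": -0.4, "translation": [0, 6, 0], "roll": 0}
    - {"fingers": -0.4, "translation": [0, 6, 0], "roll": 0}
    - {"fingers": -0.4, "translation": [0, 6, -4], "roll": 0}
    - {"fingers": -0.4, "translation": [0, 6, -8], "roll": 0}
    - {"fingers": -0.4, "translation": [0, 6, -12], "roll": 0}
    - {"fingers": -0.4, "translation": [0, 9, -16], "roll": 0}
    - {"fingers": -0.4, "translation": [0, 13, -18], "roll": 0}
    - {"fingers": -0.4, "translation": [0, 17, -18], "roll": 0}
    - {"fingers": -0.4, "translation": [0, 20, -18], "roll": 0}
    - {"fingers": -0.4, "translation": [0, 20, -18], "roll": 0}
    - {"fingers": -0.4, "translation": [0, 20, -18], "roll": 0}

```text
clock: 15.2
eef_pos: [0.4608, -0.1881, 0.2121]
tool_rot: [1.0, 0.007, 0.0, -0.001]
ft_force: [0.4, 1.4, 0.0]
grip_width: 0.0597
```

```bash
python3 box.py; python3 - <<'E'
from h import *
from box import U,L,END
ims=[]
for n in('scene','side'):
    c=bot.camera(n); a=ortho(c,.068,.33,.56,-.06,.16,.0006)
    # expected docked lid-top outline (tray x=.128, y=0) for comparison, 68 mm high
    P=np.array([END+(x-.042)*U+y*L for x,y in((-.042,-.061),(.043,-.061),(.043,.061),(-.042,.061))])
    for p in P: cv2.drawMarker(a,(int((p[0]-.33)/.0006),int((.16-p[1])/.0006)),(0,0,255),0,9,1)
    ims.append(cv2.convertScaleAbs(a,alpha=1.5))
cv2.imwrite('pics/f.png',np.hstack(ims)); print(bot.get_obs()['ft_force'])
E
```

```text
scene area 3566 yaw far/left edge deg rel tray [1.13 0.9 ] centre world [0.4468 0.0554] tray [0.1161 0.    ] npts 28 128
side area 1045 yaw far/left edge deg rel tray [-86.87   0.27] centre world [0.3465 0.0449] tray [0.1075 0.1005] npts 12 101
[ 0.38346193 -0.02656431  0.57220585]
```

View pics/f.png

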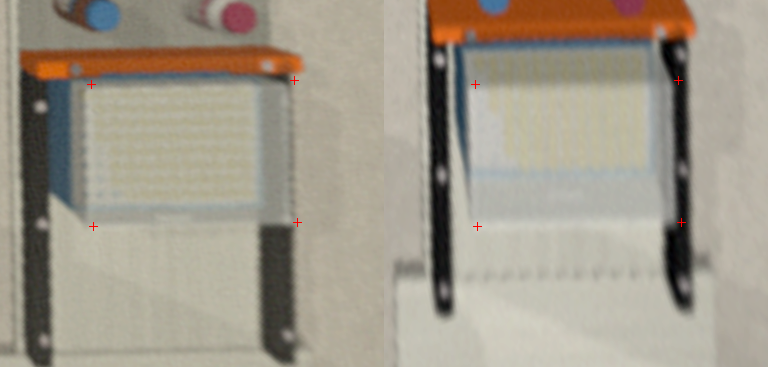

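```bash
python3 - <<'E'
from box import *
for n in('scene','side'):
    c=bot.camera(n); m=cv2.inRange(hsvo(c,.006),(92,70,15),(125,255,255)); m[:int((Y1-.105)/S)]=0
    q,d,k=line(edge(big(m)[0],'l')); print(n,'left side tray y',(tray(q)[1]-.060).round(4),'at tray x',tray(q)[0].round(3),'yaw',np.degrees(np.arctan2(-d[0]*np.sign(d[1]),abs(d[1]))-TH).round(2),k)
    # lid near/right edges at z=.068: gradient along tray axes
    g=cv2.cvtColor(ortho(c,.068,X0,X1,Y0,Y1,S),cv2.COLOR_BGR2GRAY).astype(np.float32)
    def prof(pts): 
        w=END+(pts[:,:1]-.170)*U+pts[:,1:]*L; return cv2.remap(g,np.float32((w[:,0]-X0)/S),np.float32((Y1-w[:,1])/S),1).ravel()
    xs=np.arange(.07,.10,.001); a=np.mean([prof(np.c_[xs,np.full_like(xs,y)]) for y in np.arange(-.05,-.018,.002)],0); b=np.mean([prof(np.c_[xs,np.full_like(xs,y)]) for y in np.arange(.018,.045,.002)],0)
    print('near edge profile x=70..99mm right',a.astype(int).tolist(),'left',b.astype(int).tolist())
    ys=np.arange(-.075,-.045,.001); a=np.mean([prof(np.c_[np.full_like(ys,x),ys]) for x in np.arange(.10,.15,.004)],0); print('right edge y=-75..-46',a.astype(int).tolist())
E
```

```text
scene left side tray y 0.0 at tray x 0.121 yaw 1.79 106
near edge profile x=70..99mm right [86, 86, 86, 86, 87, 87, 87, 87, 86, 84, 83, 83, 84, 86, 90, 96, 100, 103, 103, 102, 101, 100, 100, 100, 100, 101, 102, 103, 104, 105] left [121, 121, 122, 121, 121, 121, 121, 121, 120, 120, 119, 118, 118, 120, 121, 121, 119, 116, 112, 109, 108, 107, 106, 105, 105, 105, 106, 106, 108, 112]
right edge y=-75..-46 [110, 110, 110, 110, 109, 109, 109, 110, 110, 110, 110, 111, 111, 109, 105, 99, 93, 89, 91, 94, 97, 98, 97, 95, 94, 93, 93, 93, 92, 92]
side left side tray y 0.0016 at tray x 0.108 yaw 0.26 101
near edge profile x=70..99mm right [121, 122, 123, 124, 125, 125, 126, 126, 126, 126, 127, 127, 128, 129, 130, 131, 130, 129, 127, 125, 123, 121, 119, 118, 117, 117, 116, 117, 117, 117] left [126, 126, 126, 126, 127, 127, 126, 126, 126, 127, 127, 127, 128, 130, 131, 133, 133, 132, 130, 127, 124, 122, 120, 119, 118, 118, 118, 118, 118, 118]
right edge y=-75..-46 [114, 114, 115, 115, 115, 114, 109, 98, 82, 63, 45, 33, 26, 22, 21, 23, 31, 47, 67, 85, 95, 97, 95, 93, 94, 97, 100, 104, 107, 109]
```

```bash
python3 -c "
from workcell import bot
print(bot.job_done())"
```

```text
the job is handed in; nothing more can be done
None
```

The box is docked against the orange stop and the job is handed in, at about 15 s on the robot's clock. No verdict is reported, so whether it passed comes only from my own checks.

**What I did**
- I pushed the box about 24 mm sideways to the lane's middle with the shut fingers.
- I squared it from behind with both fingertips, 60 mm apart, and slid it down the lane.
- I eased it onto the stop, then backed the hand off and raised it.

**Last checks**
- **Contact with the stop:** the wrist force rose to about 13 N (limit 25 N) while the tool stopped advancing.
- **Distance to the stop:** the lid's near edge lies at tray x of about 85.5 mm. That puts the box at about 127.5 mm, against 128 mm docked.
- **Middle of the lane:** the left side gives an offset of 0 mm (scene camera) and +1.6 mm (side camera). The lid's right edge in the side camera suggests up to +4 mm. The tolerance is 10 mm.
- **Squareness:** the left edge reads 0.3° (side camera) to 1.8° (scene camera). The near edge is square to about 1 mm. The tolerance is 4°.
- **Hand:** clear of everything when I handed in.

**Did not go to plan, or less certain**
- In the sideways push, the finger linkage met the box before the fingertip and pressed on it with about 7 N vertically. The box came out flat and kept sliding normally.
- After docking, the stop hid the box's far lower edge. The far-edge fit in the last pictures was therefore useless, and I relied on the near edge and the force instead.
- The bystanders looked undisturbed in the pictures, but I did not measure them at the end.

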